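Stand the lamp canister up against the stop

TASK

Push the lamp canister along its deck until its foot butts against the stop while it is still lying, then raise its free end and tip it up so that it stands upright on its foot on the deck, against the stop, lens up, and let go. Keep the foot down on the deck all the while (do not lift the canister off it), and do not disturb the multimeter, the screwdriver or the parts bin.

Things in the scene. Friction and masses are not known exactly. Their poses are not given: they have to be found in the camera images.
- canister: Lamp canister, loose: solid cylinder, diameter 56 mm, length 160 mm, about 0.5 kg; finned aluminium foot at one end, dark body, lens at the other. Origin: centre of the foot's flat face; x runs along the axis from foot to lens (up when upright). At the start it lies on the deck between the guide bars, foot 20 to 45 mm short of the stop, lens end sticking out past the deck's open end.
- lens (a point): Centre of the canister's lens face, 160 mm from the foot along its axis. The foot end (first 45 mm) is heavy: the centre of mass lies about 50 mm from the foot's face.
- station: Raising station, fixed: aluminium deck 112 mm long, 84 mm wide, top 50 mm above the bench; on it along each long side a dark guide bar 12 mm wide, 20 mm high, 60 mm clear between them; a stop across one end, the other end open. Origin: at bench height under the middle of the stop's face; x along the deck into the stop (deck from x = -112 mm to 0), y across, z up.
- stop (a point): Middle of the stop's face where it meets the deck. The stop is an upright grey plate across the deck, 90 mm above it, 16 mm thick, braced behind. As the lens end rises, the foot's upper rim slides down the stop and its lower rim slides back along the deck; upright, the axis stands 28 mm before the face.
- deck_end (a point): Middle of the top edge of the deck's open end, 112 mm from the stop. With its foot at the stop the lying canister sticks out 48 mm past this edge, with nothing under it down to the bench 50 mm below.
- meter: Multimeter, black, 150 x 78 x 34 mm, loose, lying on the bench beside the station; origin under its middle. Leave it alone.
- screwdriver: Screwdriver lying on the bench beside the station, loose; origin under its middle, handle to its -x. Leave it alone.
- partsbin: White open parts bin, 120 x 90 x 60 mm, loose, on the bench beside the station; origin under its middle. Leave it alone.
Mind the look-alikes: they are no part of the job. Leave any red look-alike of the canister alone.

How it is judged:
By the outcome, as a careful person would: the job done as asked, in the order asked, and still so for the second after the job is handed in, with the robot touching nothing.
It also fails if it takes over 54 s, if anything falls off the work surface, if the arm or the gripper's body presses on something with over 40 N, if the wrist force passes 120 N, or if a joint passes its speed limit or range.

ROBOT

A 6-joint arm with a two-finger parallel gripper is mounted at the origin on the work surface. World frame = base frame: x ahead of the robot, y to its left, z up, the work surface at z = 0. Lengths are in m, angles in rad, forces in N, time in s.
With the tool pointing down it reaches from about 0.375 to 0.975 m from the base axis. Payload 3.8 kg.
Tool frame: the origin (TCP) lies on the centre line of the jaws, within the pads' length; the fingertips stand 14 mm ahead of it and the grasp point (between the pads) lies 5 mm behind it (bot.tips_ahead is the z of the fingertips in the tool frame, in m); z points along the fingers, y is the direction in which the jaws open and shut (so a half turn about z gives the same grasp; the last joint's range is limited). The gripper opens to 88 mm and grips with 3 to 60 N. Pads are 18 mm wide; open, the fingers measure 123 mm over their backs; the gripper's body (75 mm by 187 mm) begins 45 mm behind the grasp point.
Start: joints at [1.17, 0.264, 1.604, -0, 1.274, -0.037], TCP at [0.24, 0.631, 0.253] pointing down, gripper open.
Joint ranges: [-2.63, 2.63], [-0.94, 2.18], [0.31, 2.57], [-1.31, 4.45], [0, 2.66], [-2.55, 2.55]. Speed limits (rad/s): [2.57, 2.57, 3.14, 3.14, 3.14, 3.14].

INTERFACE

Orientations are given as [roll, pitch, yaw] about the fixed x, y, z axes, in that order (R = Rz(yaw) Ry(pitch) Rx(roll)).
In Python, from workcell import bot gives the robot as it stands. The module is installed in compiled form; this text tells all that it offers.
- The arm moves only by the shell command python3 -m jog 'ROWS' [FORCE]. ROWS is JSON, a list of rows, each a list of 7 numbers: the shift along the tool's x, y, z in mm, then the turn, a rotation vector about the tool's x, y, z in degrees, then the opening in per cent of the stroke, from 0 (shut) to 100 (fully open). In form: [[tx, ty, tz, wx, wy, wz, gripper], ...]. A call has 1 to 8 rows; each row shifts and turns the commanded pose from where the row before left it, along the tool's axes as they then stand; what a row does not reach is not made up. A row lasts 1/8 s, in which the tool goes at most 62.5 mm and 10.7 degrees, less where a joint would pass 70% of its speed; a pose out of reach is approached as far as the arm can. A call is refused whole if a number of a shift passes 62.5 or a number of a turn 10.7, either way. A call with a gripper value outside its range is refused whole. The fingers move at their own pace and stop on an object; FORCE is the grip in N (left out, the last holds). Time passes only in rows, so rows that do not move let the fingers close. It gives the time, the measured TCP pose, the force and the opening at its end, in the units of the state.
- bot.read_state(): the state, without advancing time (a new reading comes with each control period).
- bot.capture(name): name is "scene" or "side" or "wrist"; returns a dict with "img" (384x512x3 uint8, blue, green, red), "K" (3x3 intrinsics, pixels), "origin" and "attitude" of the camera in the world. Camera axes: x right, y down, z forward; pixel columns grow to the right and rows downward; lengths in m; the calibration is good to about 2 mm. A picture is of the moment at which its call begins. There is no depth.
- bot.job_done(): hands the job in, once; it reports no verdict.
The state is a dict: "time": time; "joint_pos": joint angles; "dq": joint speeds; "joint_torque": joint torques, N m; "position": TCP position; "tcp_rot": TCP orientation; "contact_force": force on the tool from outside, world axes, zero at the start; "wrist_torque": the same for the moment, N m; "gripper_width": finger opening in m.
Only numpy, scipy, OpenCV 4.12 (cv2) and the standard library are available. Lean on these libraries where they do the work, as an engineer would, in place of code of your own. Each camera call takes 0.05 s, during which the arm holds its last target. There are 200 camera calls.

## Working session

There is one attempt and no reset: what is moved stays moved. The work goes in short steps, Python scripts to look and compute and a shell command to move; the robot and the scene stay as the last step left them, time stands still between calls to the robot, and variables do not carry over. Pictures are saved under pics/ and viewed, about 8 in all and at most 12, crops included, and the job is handed in when it is done.

```bash
ls; mkdir -p pics; python3 - <<'E'
from workcell import bot
import cv2, numpy as np
print(bot.read_state())
for n in("scene","side"):
    c=bot.capture(n); cv2.imwrite(f"pics/{n}0.png",c["img"]); print(n,c["K"],c["origin"],c["attitude"])
    np.savez(f"{n}0.npz",**{k:np.array(v) for k,v in c.items()})
a,b=cv2.imread("pics/scene0.png"),cv2.imread("pics/side0.png")
cv2.imwrite("pics/a0.png",cv2.resize(a,(800,600)));cv2.imwrite("pics/b0.png",cv2.resize(b,(800,600)))
E
```

```text
pics
{'time': 0.0, 'joint_pos': array([ 1.17011798e+00,  2.64726909e-01,  1.60533441e+00, -1.32869482e-05,
        1.27369557e+00, -3.68878506e-02]), 'dq': array([ 7.89434516e-04,  2.72234471e-04,  2.35727384e-04, -5.01272285e-04,
        8.74800898e-05,  6.91466479e-04]), 'joint_torque': array([-1.19418775e-03, -5.02133846e+01, -3.56857824e+01,  7.23896781e-02,
        2.99568521e-02, -1.68599595e-04]), 'position': array([0.23991745, 0.63021511, 0.25142703]), 'tcp_rot': array([-3.13942943e+00, -6.71278582e-05,  2.77780598e+00]), 'contact_force': array([ 1.56842641, -0.11962717,  0.49091754]), 'wrist_torque': array([ 0.04419789, -0.00853838, -0.00922897]), 'gripper_width': 0.08794073044592104}
scene [[373.95269828   0.         261.16349322]
 [  0.         373.95269828 189.92230768]
 [  0.           0.           1.        ]] [1.02887938 0.10461274 0.58440679] [-2.34328856  0.01547494  1.55500398]
side [[352.06391963   0.         255.66296053]
 [  0.         352.06391963 189.45962753]
 [  0.           0.           1.        ]] [ 0.19219585 -0.29283198  0.71139067] [-2.45853768 -0.0125214  -0.62897154]
```

View pics/a0.png

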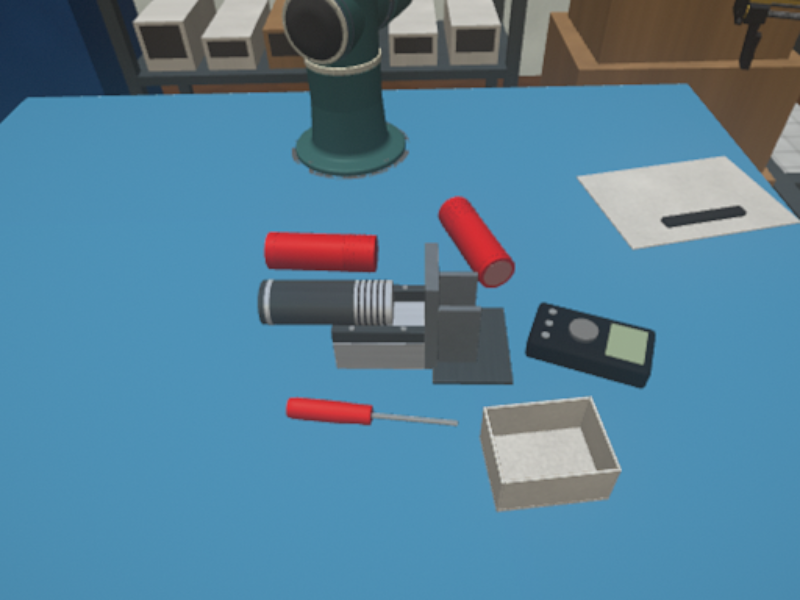

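View pics/b0.png

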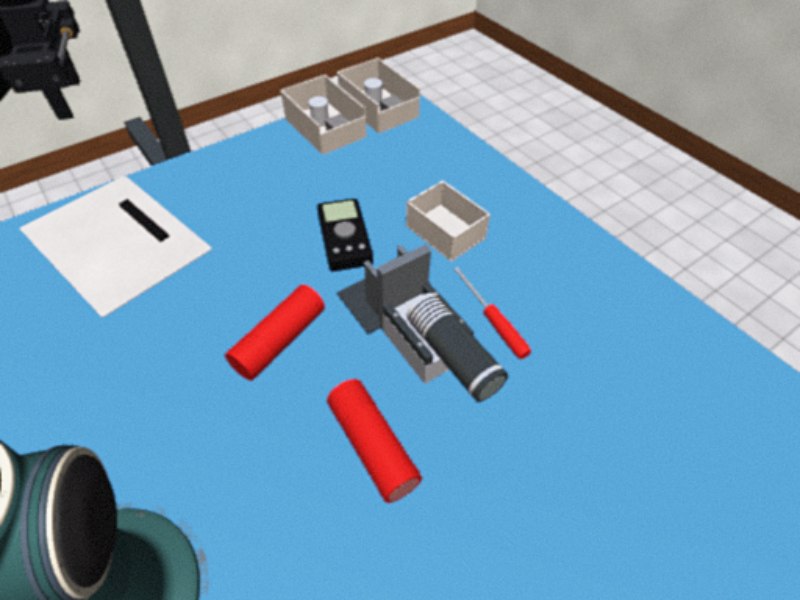

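The dark, finned canister is at scene (325,302) and side (455,350) in the 800x600 views. The things it could be taken for are the red cylinders at scene (320,252) and (475,240), and the red screwdriver handle at (330,411). I choose the dark one, which lies on the deck with its foot towards the grey stop (432,310). Next is a close crop of both views.

```bash
cat > h.py <<'E'
import numpy as np, cv2
from scipy.spatial.transform import Rotation as R
def cam(c): return np.array(c["K"]),np.array(c["origin"]),R.from_euler("xyz",np.array(c["attitude"])).as_matrix()
def ray(c,u,v):
    K,o,A=cam(c); d=A@np.linalg.solve(K,[u,v,1]); return o,d/np.linalg.norm(d)
def onz(c,u,v,z):
    o,d=ray(c,u,v); return o+d*(z-o[2])/d[2]
def tri(c1,p1,c2,p2):
    o1,d1=ray(c1,*p1);o2,d2=ray(c2,*p2)
    s=np.linalg.lstsq(np.c_[d1,-d2],o2-o1,rcond=None)[0]
    a,b=o1+s[0]*d1,o2+s[1]*d2; return (a+b)/2,np.linalg.norm(a-b)
def proj(c,P):
    K,o,A=cam(c); p=K@(A.T@(np.array(P)-o)); return p[:2]/p[2]
def crop(img,x0,x1,y0,y1,s,step=10):
    m=cv2.resize(img[y0:y1,x0:x1],None,fx=s,fy=s,interpolation=cv2.INTER_CUBIC)
    for x in range(x0,x1,step):
        cv2.line(m,((x-x0)*s,0),((x-x0)*s,5),(0,255,255),1)
        if x%20==0: cv2.putText(m,str(x),((x-x0)*s,14),0,.33,(0,255,255),1)
    for y in range(y0,y1,step):
        cv2.line(m,(0,(y-y0)*s),(5,(y-y0)*s),(0,255,255),1)
        if y%20==0: cv2.putText(m,str(y),(6,(y-y0)*s+4),0,.33,(0,255,255),1)
    return m
E
python3 - <<'E'
from h import *
a=cv2.imread("pics/scene0.png");b=cv2.imread("pics/side0.png")
m1=crop(a,160,340,140,245,4)[:, :720]
cv2.imwrite("pics/c1.png",m1)
cv2.imwrite("pics/c2.png",crop(b,200,345,150,265,5))
S,D=np.load("scene0.npz"),np.load("side0.npz")
for n,c in(("scene",S),("side",D)):
    i=c["img"].astype(int); m=((i[...,2]>140)&(i[...,1]<70)&(i[...,0]<80)).astype(np.uint8)
    for k in cv2.findContours(m,0,2)[0]:
        if cv2.contourArea(k)>80: print(n,cv2.boxPoints(cv2.minAreaRect(k)).round(1).tolist(),cv2.contourArea(k))
E
```

```text
scene [[183.1999969482422, 265.3999938964844], [184.3000030517578, 253.6999969482422], [237.3000030517578, 259.0], [236.10000610351562, 270.70001220703125]] 543.5
scene [[169.5, 165.3000030517578], [170.1999969482422, 147.8000030517578], [240.0, 150.60000610351562], [239.3000030517578, 168.10000610351562]] 1089.5
scene [[277.5, 134.1999969482422], [294.20001220703125, 122.0], [325.5, 164.6999969482422], [308.79998779296875, 176.89999389648438]] 898.5
side [[204.60000610351562, 254.3000030517578], [227.39999389648438, 239.60000610351562], [269.0, 304.1000061035156], [246.1999969482422, 318.79998779296875]] 1806.5
side [[308.20001220703125, 199.0], [315.29998779296875, 193.39999389648438], [339.8999938964844, 224.10000610351562], [332.79998779296875, 229.8000030517578]] 295.5
side [[144.89999389648438, 225.89999389648438], [193.3000030517578, 178.89999389648438], [208.10000610351562, 194.1999969482422], [159.6999969482422, 241.1999969482422]] 1284.0
```

View pics/c1.png

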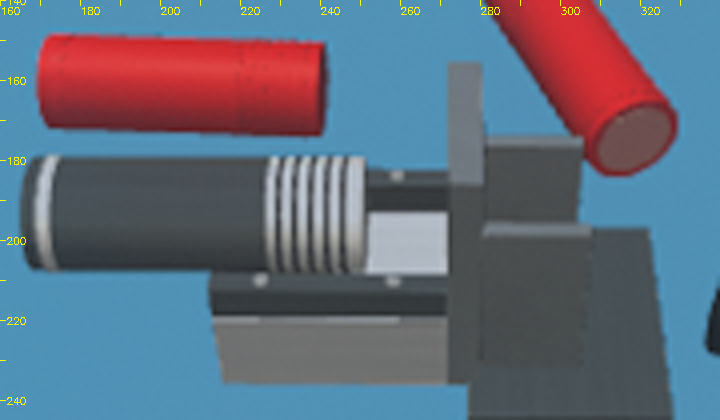

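View pics/c2.png

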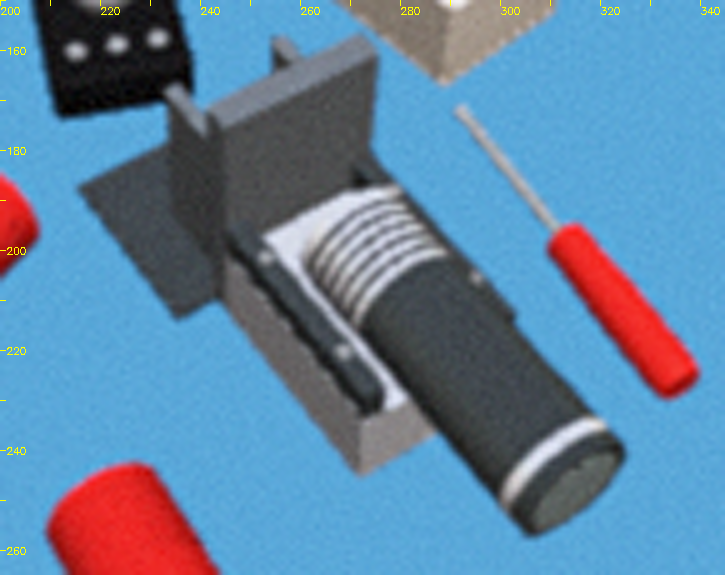

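```bash
python3 - <<'E'
from h import *
np.set_printoptions(precision=4,suppress=True)
S,D=np.load("scene0.npz"),np.load("side0.npz")
print("stop top -x",tri(S,(271.5,156),D,(242,175.5)), onz(S,271.5,156,.14),onz(D,242,175.5,.14))
print("stop top +x",tri(S,(271.5,186),D,(275,162)), onz(S,271.5,186,.14),onz(D,275,162,.14))
print("bar +x outer", onz(S,212,209.5,.07),onz(S,271.5,211,.07))
print("bar -x open top outer side",onz(D,270.5,231.5,.07),onz(D,275.5,228.5,.07))
print("deck corner +x open bench", onz(S,215.5,235.5,0),"top",onz(S,213,220,.05), "side -x bottom",onz(D,271,244.5,0))
print("lens c",onz(D,313.5,247.5,.078),"lens top scene",onz(S,168,179,.106), "foot top",onz(S,250,179,.106),"side foot fin top",onz(D,277,187,.106))
print("canister near tangent scene", [onz(S,u,207.5,.062) for u in(168,250)])
print("red A"); 
for p in((170.2,147.8),(240,150.6),(169.5,165.3),(239.3,168.1)): print(onz(S,*p,.03))
for p in((204.6,254.3),(227.4,239.6),(269,304),(246,318.8)): print("side",onz(D,*p,.03))
print("red B", onz(S,325.5,160,.03), onz(D,193.3,178.9,.03), onz(D,208,194,.03))
print("handle",[onz(D,*p,.01) for p in((308,199),(315,193.4),(340,224),(333,230))])
E
```

```text
stop top -x (array([0.4733, 0.1283, 0.1347]), np.float64(0.005392550813293773)) [0.4822 0.1258 0.14  ] [0.4704 0.1275 0.14  ]
stop top +x (array([0.5573, 0.1228, 0.1337]), np.float64(0.000694546631025288)) [0.5636 0.1229 0.14  ] [0.5534 0.1179 0.14  ]
bar +x outer [0.5506 0.012  0.07  ] [0.5577 0.1233 0.07  ]
bar -x open top outer side [0.4634 0.0122 0.07  ] [0.4768 0.0119 0.07  ]
deck corner +x open bench [0.5565 0.0119 0.    ] top [0.5592 0.0124 0.05  ] side -x bottom [0.4723 0.0168 0.    ]
lens c [ 0.5082 -0.0735  0.078 ] lens top scene [ 0.5025 -0.0716  0.106 ] foot top [0.5076 0.0843 0.106 ] side foot fin top [0.5311 0.0792 0.106 ]
canister near tangent scene [array([ 0.5354, -0.0746,  0.062 ]), array([0.5401, 0.0829, 0.062 ])]
red A
[ 0.307  -0.1125  0.03  ]
[0.3239 0.0567 0.03  ]
[ 0.3723 -0.1037  0.03  ]
[0.3875 0.0567 0.03  ]
side [0.3287 0.0683 0.03  ]
side [0.3889 0.0704 0.03  ]
side [ 0.3753 -0.1005  0.03  ]
side [ 0.3218 -0.0976  0.03  ]
red B [0.3657 0.2548 0.03  ] [0.4162 0.2709 0.03  ] [0.4211 0.207  0.03  ]
handle [array([0.6243, 0.062 , 0.01  ]), array([0.6509, 0.0652, 0.01  ]), array([ 0.6366, -0.0392,  0.01  ]), array([ 0.6111, -0.0417,  0.01  ])]
```

```bash
cat >> h.py <<'E'
def toolR(u,t):
    """u: horizontal axis dir foot-ward; t: tilt deg of tool z from down toward u. tool y = across"""
    u=np.array([u[0],u[1],0.]);u/=np.linalg.norm(u); t=np.radians(t)
    z=np.sin(t)*u-np.cos(t)*np.array([0,0,1]); x=np.cos(t)*u+np.sin(t)*np.array([0,0,1]); y=np.cross(z,x)
    return np.c_[x,y,z]
def rows(p,A,path,nd=1):
    """path: list of (pos,R); prints rounded rows from p,A integrating rounding"""
    out=[]
    for q,B in path:
        s=np.round(A.T@(q-p)*1e3,nd); w=np.round(np.degrees(R.from_matrix(A.T@B).as_rotvec()),nd)
        p=p+A@s/1e3; A=A@R.from_rotvec(np.radians(w)).as_matrix(); out.append([*s.tolist(),*w.tolist()])
    for o in out: print(o)
E
python3 - <<'E'
from h import *
from workcell import bot
s=bot.read_state(); p=s["position"];A=R.from_euler("xyz",s["tcp_rot"]).as_matrix()
q=np.array([.505,-.14,.25]); print(np.round(A.T@(q-p)*1e3,1))
B=toolR((.045,1),0); print(np.degrees(R.from_matrix(A.T@B).as_rotvec()))
B5=toolR((.045,1),55); G=np.array([.508,-.053,.078])
T=G+.005*B5[:,2]-.09*B5[:,2]; print(T, "shift from q in B",B.T@(T-q)*1e3)
E
```

```text
[-521.8 -625.5    2.8]
[-1.00134472e-01  6.86591362e-02  7.17324255e+01]
[ 0.50486991 -0.12255753  0.126754  ] shift from q in B [ 17.41898581  -0.91407497 123.24600291]
```

```bash
python3 -m jog '[[-40,-48,0,0,0,0,100],[-40,-48,0,0,0,0,100],[-40,-48,0,0,0,0,100],[-40,-48,0,0,0,0,100],[-40,-48,0,0,0,0,100],[-40,-48,0,0,0,0,100],[-40,-48,0,0,0,0,100],[-40,-48,0,0,0,0,100]]' 15
python3 -m jog '[[-40,-48,0,0,0,0,100],[-40,-48,0,0,0,0,100],[-40,-48,0,0,0,0,100],[-40,-48,0,0,0,0,100],[-40,-48,0,0,0,0,100]]'
python3 -m jog '[[0,0,0,0,0,10.3,100],[0,0,0,0,0,10.3,100],[0,0,0,0,0,10.3,100],[0,0,0,0,0,10.3,100],[0,0,0,0,0,10.3,100],[0,0,0,0,0,10.3,100],[0,0,0,0,0,10,100]]'
python3 -m jog '[[0,0,0,0,10,0,100],[0,0,0,0,10,0,100],[0,0,0,0,10,0,100],[0,0,0,0,10,0,100],[0,0,0,0,10,0,100],[0,0,0,0,5,0,100]]'
python3 -c "
from workcell import bot
print(bot.read_state()['joint_pos'])"
```

```text
time: 1.1
position: [0.4026, 0.1562, 0.2526]
tcp_rot: [3.141, 0.0, 2.778]
contact_force: [1.3, -0.3, -0.5]
gripper_width: 0.0885
time: 1.72
position: [0.5042, -0.1395, 0.2524]
tcp_rot: [3.141, -0.0, 2.777]
contact_force: [1.1, 0.9, 0.1]
gripper_width: 0.0881
time: 2.6
position: [0.5037, -0.1373, 0.2522]
tcp_rot: [-3.141, -0.0, 1.519]
contact_force: [0.3, -0.3, 0.4]
gripper_width: 0.0882
time: 3.35
position: [0.5036, -0.1383, 0.2512]
tcp_rot: [-3.137, -0.965, 1.519]
contact_force: [0.0, 0.2, -0.3]
gripper_width: 0.0881
[-0.73012538  0.31335248  1.81734805  0.69898392  1.7087101  -0.8427828 ]
```

```bash
python3 -m jog '[[-46,0,42,0,0,0,100],[-46,0,42,0,0,0,100],[0,0,0,0,0,0,100]]'
python3 - <<'E'
from h import *
from workcell import bot
s=bot.read_state();print(s["position"],s["tcp_rot"])
c=bot.capture("scene");np.savez("scene1.npz",**{k:np.array(v) for k,v in c.items()})
w=bot.capture("wrist");np.savez("wrist1.npz",**{k:np.array(v) for k,v in w.items()})
print(w["origin"])
m=np.vstack([crop(c["img"],100,340,100,245,2,20),cv2.resize(w["img"],(480,300))[:300]]);cv2.imwrite("pics/d1.png",m)
E
```

```text
time: 3.72
position: [0.5017, -0.1188, 0.1251]
tcp_rot: [-3.124, -0.966, 1.511]
contact_force: [-0.9, 0.6, -0.3]
gripper_width: 0.0883
[ 0.50167796 -0.11881637  0.1251303 ] [-3.12428034 -0.96626137  1.51117801]
[ 0.50168081 -0.18243456  0.27062488]
```

View pics/d1.png

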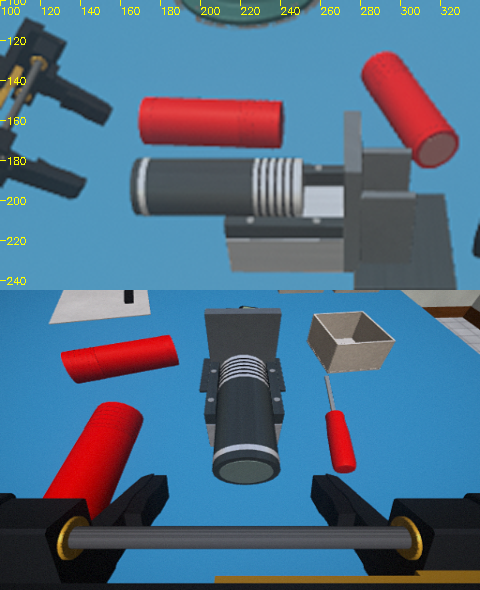

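```bash
python3 -m jog '[[-1,2,30,0,0,0,100],[0,0,30,0,0,0,100],[0,0,26,0,0,0,100],[0,0,0,0,0,0,100]]'
python3 - <<'E'
from h import *
from workcell import bot
c=bot.capture("scene");np.savez("scene2.npz",**{k:np.array(v) for k,v in c.items()})
w=bot.capture("wrist")
m=np.vstack([crop(c["img"],100,340,100,245,2,20),cv2.resize(w["img"],(480,300))[:300]]);cv2.imwrite("pics/d2.png",m)
E
```

```text
time: 4.32
position: [0.5109, -0.0514, 0.0812]
tcp_rot: [3.137, -0.959, 1.53]
contact_force: [-0.2, -0.0, 0.1]
gripper_width: 0.0881
```

View pics/d2.png

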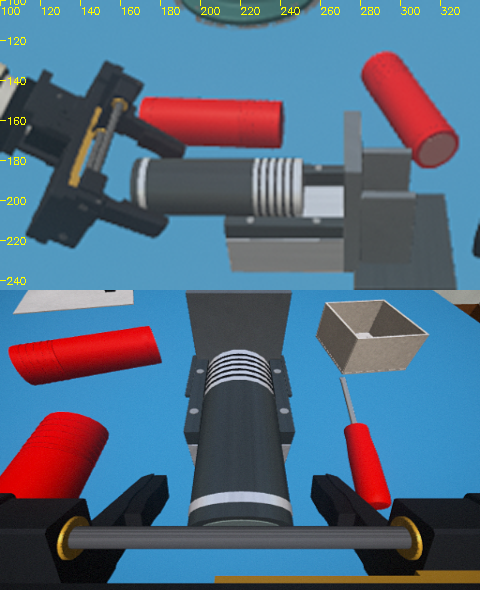

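```bash
python3 -m jog '[[-4,0,5,0,0,0,100],[0,0,0,0,0,0,50],[0,0,0,0,0,0,50],[0,0,0,0,0,0,50],[0,0,0,0,0,0,50],[0,0,0,0,0,0,50]]' 15;  python3 -m jog '[[0,0,0,0,0,0,50],[0,0,0,0,0,0,50],[0,0,0,0,0,0,50],[0,0,0,0,0,0,50]]' 15
```

```text
time: 5.18
position: [0.5103, -0.05, 0.0729]
tcp_rot: [3.141, -0.96, 1.525]
contact_force: [-1.1, -2.5, 0.1]
gripper_width: 0.0554
time: 5.68
position: [0.5103, -0.05, 0.0729]
tcp_rot: [3.141, -0.96, 1.525]
contact_force: [1.1, -2.1, -1.1]
gripper_width: 0.0557
```

```bash
python3 -m jog '[[3.4,0,4.9,0,0,0,50],[3.4,0,4.9,0,0,0,50],[3.4,0,4.9,0,0,0,50],[3.4,0,4.9,0,0,0,50],[3.4,0,4.9,0,0,0,50],[0,0,0,0,0,0,50]]'; python3 -m jog '[[1.7,0,2.5,0,0,0,50],[1.7,0,2.5,0,0,0,50],[0,0,0,0,0,0,50]]';python3 -m jog '[[1.1,0,1.6,0,0,0,50],[0,0,0,0,0,0,50]]';python3 -m jog '[[1.1,0,1.6,0,0,0,50],[0,0,0,0,0,0,50]]'
```

```text
time: 6.42
position: [0.5115, -0.019, 0.0729]
tcp_rot: [-3.141, -0.961, 1.525]
contact_force: [2.1, 1.0, 1.4]
gripper_width: 0.055
time: 6.8
position: [0.512, -0.014, 0.0729]
tcp_rot: [3.141, -0.96, 1.525]
contact_force: [-0.2, -2.3, 3.0]
gripper_width: 0.0556
time: 7.05
position: [0.5121, -0.0123, 0.0729]
tcp_rot: [3.141, -0.96, 1.525]
contact_force: [0.4, -4.3, 5.0]
gripper_width: 0.0554
time: 7.3
position: [0.5123, -0.0109, 0.0729]
tcp_rot: [3.14, -0.959, 1.526]
contact_force: [-1.0, -7.2, 4.7]
gripper_width: 0.0555
```

```bash
python3 -m jog '[[1.1,0,1.6,0,0,0,50],[0,0,0,0,0,0,50]]';python3 -m jog '[[1.1,0,1.6,0,0,0,50],[0,0,0,0,0,0,50]]'
python3 - <<'E'
from h import *
from workcell import bot
c=bot.capture("scene");d=bot.capture("side")
m=np.vstack([crop(c["img"],150,340,140,245,3,20)[:,:520],crop(d["img"],190,363,165,255,3,20)[:,:520]][:2]);cv2.imwrite("pics/d3.png",m)
E
```

```text
time: 7.55
position: [0.5129, -0.0106, 0.0728]
tcp_rot: [3.137, -0.956, 1.528]
contact_force: [-2.4, -14.5, 6.3]
gripper_width: 0.0555
time: 7.8
position: [0.5138, -0.0098, 0.0726]
tcp_rot: [3.135, -0.954, 1.528]
contact_force: [-1.6, -18.9, 6.1]
gripper_width: 0.0555Traceback (most recent call last):
  File "<stdin>", line 4, in <module>
    return _nx.concatenate(arrs, 0, dtype=dtype, casting=casting)
           ~~~~~~~~~~~~~~~^^^^^^^^^^^^^^^^^^^^^^^^^^^^^^^^^^^^^^^
ValueError: all the input array dimensions except for the concatenation axis must match exactly, but along dimension 1, the array at index 0 has size 520 and the array at index 1 has size 519
```

```bash
python3 - <<'E'
from h import *
from workcell import bot
c=bot.capture("scene");d=bot.capture("side");print(bot.read_state()["contact_force"])
m=np.vstack([crop(c["img"],150,330,140,245,3,20),crop(d["img"],190,370,165,255,3,20)]);cv2.imwrite("pics/d3.png",m)
E
```

```text
[ -2.75384623 -18.26995035   6.78318605]
```

View pics/d3.png

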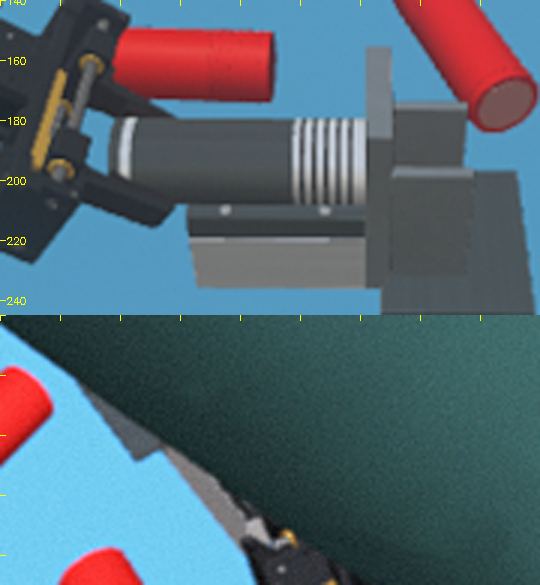

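```bash
python3 - <<'E'
import numpy as np
L,o=135,-5
P=lambda d:(lambda s,c:np.array([-28*s-L*c+o*s,(28+o)*c+L*s]))(np.sin(np.radians(d)),np.cos(np.radians(d)))
for th in range(0,90,3):
    d=P(th+3)-P(th); t=np.radians(54.7-th)
    x=np.array([np.cos(t),np.sin(t)]);z=np.array([np.sin(t),-np.cos(t)])
    print(th,np.round([d@x,d@z],1),P(th+3).round(1))
E
```

```text
0 [ 4.8 -5.3] [-136.5   30. ]
3 [ 4.7 -5.2] [-137.7   37. ]
6 [ 4.6 -5.1] [-138.5   43.8]
9 [ 4.5 -5. ] [-138.9   50.6]
12 [ 4.4 -4.9] [-138.9   57.2]
15 [ 4.4 -4.7] [-138.6   63.6]
18 [ 4.3 -4.6] [-137.9   69.9]
21 [ 4.3 -4.4] [-136.8   75.9]
24 [ 4.3 -4.3] [-135.3   81.8]
27 [ 4.3 -4.1] [-133.4   87.4]
30 [ 4.3 -4. ] [-131.2   92.8]
33 [ 4.3 -3.8] [-128.6   98. ]
36 [ 4.3 -3.7] [-125.7  102.8]
39 [ 4.4 -3.5] [-122.4  107.4]
42 [ 4.5 -3.4] [-118.8  111.7]
45 [ 4.6 -3.3] [-114.9  115.7]
48 [ 4.7 -3.2] [-110.6  119.4]
51 [ 4.8 -3. ] [-106.   122.7]
54 [ 4.9 -3. ] [-101.2  125.7]
57 [ 5.  -2.9] [-96.1 128.4]
60 [ 5.2 -2.8] [-90.7 130.7]
63 [ 5.3 -2.7] [-85.1 132.7]
66 [ 5.4 -2.7] [-79.2 134.3]
69 [ 5.6 -2.7] [-73.1 135.5]
72 [ 5.7 -2.7] [-66.8 136.4]
75 [ 5.9 -2.7] [-60.3 136.8]
78 [ 6.1 -2.7] [-53.7 136.9]
81 [ 6.2 -2.8] [-46.9 136.7]
84 [ 6.3 -2.8] [-40. 136.]
87 [ 6.5 -2.9] [-33. 135.]
```

```bash
python3 -m jog '[[4.8,0,-5.3,0,-3,0,50],[4.7,0,-5.2,0,-3,0,50],[4.6,0,-5.1,0,-3,0,50],[4.5,0,-5,0,-3,0,50],[4.4,0,-4.9,0,-3,0,50]]'
python3 - <<'E'
from h import *
from workcell import bot
c=bot.capture("scene")
cv2.imwrite("pics/d4.png",crop(c["img"],100,340,80,245,3,20))
E
```

```text
time: 8.62
position: [0.5129, -0.0134, 0.1055]
tcp_rot: [3.139, -0.69, 1.524]
contact_force: [1.8, -11.5, -1.2]
gripper_width: 0.0553
```

View pics/d4.png

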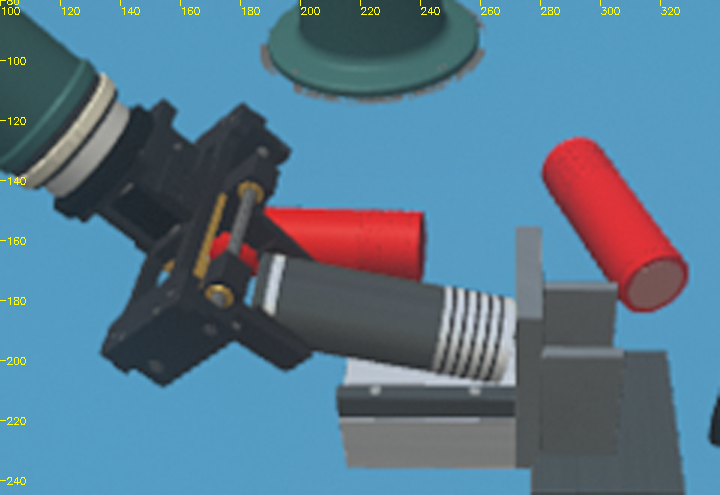

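```bash
python3 -m jog '[[4.4,0,-4.7,0,-3,0,50],[4.3,0,-4.6,0,-3,0,50],[4.3,0,-4.4,0,-3,0,50],[4.3,0,-4.3,0,-3,0,50],[4.3,0,-4.1,0,-3,0,50]]'
python3 -m jog '[[4.3,0,-4.0,0,-3,0,50],[4.3,0,-3.8,0,-3,0,50],[4.3,0,-3.7,0,-3,0,50],[4.4,0,-3.5,0,-3,0,50],[4.5,0,-3.4,0,-3,0,50]]'
```

```text
time: 9.3
position: [0.513, -0.0088, 0.1364]
tcp_rot: [3.138, -0.427, 1.526]
contact_force: [-0.8, -16.2, 1.2]
gripper_width: 0.0552
time: 9.93
position: [0.5133, 0.0083, 0.162]
tcp_rot: [3.14, -0.17, 1.525]
contact_force: [-0.4, -3.4, 2.6]
gripper_width: 0.0556
```

```bash
python3 -m jog '[[4.6,0,-3.3,0,-3,0,50],[4.7,0,-3.2,0,-3,0,50],[4.8,0,-3,0,-3,0,50],[4.9,0,-3,0,-3,0,50],[5,0,-2.9,0,-3,0,50]]'
python3 - <<'E'
from h import *
from workcell import bot
c=bot.capture("scene")
cv2.imwrite("pics/d5.png",crop(c["img"],100,340,80,245,3,20))
E
```

```text
time: 10.55
position: [0.5134, 0.0317, 0.1778]
tcp_rot: [-3.141, 0.091, 1.526]
contact_force: [0.5, -3.6, 1.2]
gripper_width: 0.0559
```

View pics/d5.png

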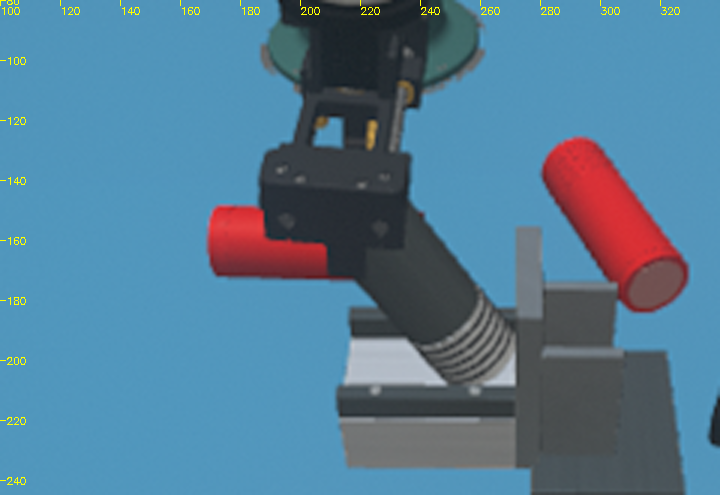

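```bash
python3 -m jog '[[5.2,0,-2.6,0,-3,0,50],[5.3,0,-2.5,0,-3,0,50],[5.4,0,-2.5,0,-3,0,50],[5.6,0,-2.5,0,-3,0,50],[5.7,0,-2.5,0,-3,0,50]]'
python3 -c "
from workcell import bot
print(bot.read_state()['joint_pos'])"
```

```text
time: 11.22
position: [0.5149, 0.0607, 0.1856]
tcp_rot: [-3.141, 0.352, 1.526]
contact_force: [-0.7, -2.0, 5.4]
gripper_width: 0.0554
[ 0.27570178  0.09747551  1.96697675 -0.35618562  1.21508832  0.4695337 ]
```

```bash
python3 -m jog '[[5.9,0,-2.6,0,-3,0,50],[6.1,0,-2.6,0,-3,0,50],[6.2,0,-2.7,0,-3,0,50],[6.3,0,-2.7,0,-3,0,50],[6.5,0,-2.8,0,-3,0,50],[0,0,0,0,0,0,50]]'
python3 - <<'E'
from h import *
from workcell import bot
c=bot.capture("scene");d=bot.capture("side")
m=np.vstack([crop(c["img"],160,340,90,200,3,20),crop(d["img"],190,370,120,205,3,20)]);cv2.imwrite("pics/d6.png",m)
E
```

```text
time: 11.98
position: [0.5165, 0.0944, 0.1843]
tcp_rot: [-3.139, 0.615, 1.528]
contact_force: [-0.7, -2.4, 7.0]
gripper_width: 0.0557
```

View pics/d6.png

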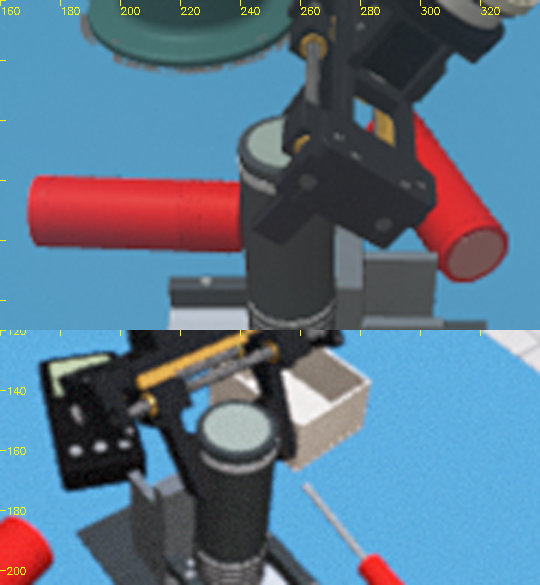

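```bash
python3 -m jog '[[1.6,0,-1.1,0,0,0,50],[0,0,0,0,0,0,50]]'; python3 -m jog '[[1.6,0,-1.1,0,0,0,50],[0,0,0,0,0,0,50]]'
```

```text
time: 12.32
position: [0.5164, 0.0946, 0.1844]
tcp_rot: [-3.139, 0.616, 1.526]
contact_force: [0.0, -7.5, 6.6]
gripper_width: 0.0554
time: 12.58
position: [0.5164, 0.0949, 0.1845]
tcp_rot: [-3.139, 0.619, 1.526]
contact_force: [1.1, -11.5, 5.4]
gripper_width: 0.0555
```

```bash
python3 -m jog '[[-1.6,0,1.1,0,0,0,50],[-0.8,0,0.2,0,0,0,50],[0,0,0,0,0,0,50]]' 5; python3 -m jog '[[0,0,0,0,0,0,65],[0,0,0,0,0,0,70],[0,0,0,0,0,0,80],[0,0,0,0,0,0,90],[0,0,0,0,0,0,100],[0,0,0,0,0,0,100],[0,0,0,0,0,0,100],[0,0,0,0,0,0,100]]'
python3 -m jog '[[0,0,-5,0,0,0,100],[0,0,-10,0,0,0,100],[0,0,-20,0,0,0,100],[0,0,-30,0,0,0,100],[0,0,-40,0,0,0,100],[0,0,-50,0,0,0,100],[0,0,0,0,0,0,100]]'
python3 - <<'E'
from h import *
from workcell import bot
c=bot.capture("scene");d=bot.capture("side")
for n,k in(("scene",c),("side",d)): np.savez(n+"9.npz",**{q:np.array(v) for q,v in k.items()})
m=np.vstack([crop(c["img"],180,330,110,240,3,20),crop(d["img"],200,350,135,205,3,20)]);cv2.imwrite("pics/d7.png",m)
E
```

```text
time: 12.95
position: [0.5163, 0.0951, 0.1841]
tcp_rot: [-3.14, 0.613, 1.526]
contact_force: [-0.0, -2.8, 4.0]
gripper_width: 0.0563
time: 13.95
position: [0.5169, 0.096, 0.184]
tcp_rot: [3.142, 0.611, 1.525]
contact_force: [-0.2, 0.9, 0.4]
gripper_width: 0.0884
time: 14.82
position: [0.5229, 0.1881, 0.316]
tcp_rot: [3.132, 0.605, 1.522]
contact_force: [-0.0, -0.9, 0.3]
gripper_width: 0.0884
```

View pics/d7.png

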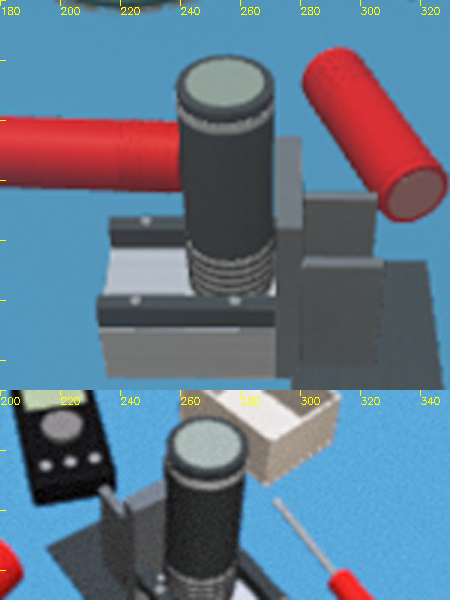

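```bash
python3 - <<'E'
from h import *
from workcell import bot
np.set_printoptions(precision=4,suppress=True)
S,D=np.load("scene9.npz"),np.load("side9.npz")
print(tri(S,(254.7,137.7),D,(269,151.7)),onz(S,254.7,137.7,.21),onz(D,269,151.7,.21))
for x in(.511,.513): print("expected base edge/lens px",proj(S,(x,.0965,.21)),proj(S,(x,.0965,.05)),"gap0 stop px",proj(S,(x,.1245,.1)))
S0,D0=np.load("scene0.npz"),np.load("side0.npz")
for n,a,b,rois in(("scene",S0,S,[(330,420,190,250),(300,400,250,330),(180,295,250,275)]),("side",D0,D,[(200,240,125,172),(258,315,115,165),(290,342,170,232)])):
    for x0,x1,y0,y1 in rois: print(n,np.abs(a["img"][y0:y1,x0:x1].astype(int)-b["img"][y0:y1,x0:x1]).mean().round(2))
E
```

```text
(array([0.5173, 0.0967, 0.2094]), np.float64(0.0015606877932618187)) [0.5189 0.096  0.21  ] [0.5169 0.0971 0.21  ]
expected base edge/lens px [254.9561 134.9026] [257.1325 200.7598] gap0 stop px [271.2911 182.0814]
expected base edge/lens px [254.9607 135.6048] [257.1406 201.4835] gap0 stop px [271.3283 182.803 ]
scene 3.65
scene 5.16
scene 4.48
side 3.6
side 10.88
side 13.44
```

```bash
python3 -c "
from workcell import bot
print(bot.read_state()['contact_force']); print(bot.job_done())"
```

```text
[-0.30271179 -1.03206423 -0.66114858]
the job is handed in; nothing more can be done
None
```

The canister is standing upright on its foot on the deck, lens up and against the stop. I've let go of it and handed the job in, with about 15 s on the robot's clock against the 54 s limit.

**What I did:** I gripped the lens end at about 15 N. I then slid the canister about 39 mm along the deck until the push force rose to about 19 N and the picture showed the foot against the stop. From there I tipped it through 90° along the path where the foot's rims slide on the stop and the deck. I pressed it onto the stop to make sure it was home, opened the fingers and backed away.

**Last checks:**
- **Position:** the two camera views put the lens centre at (0.517, 0.097, 0.209) m. That is the upright height of 0.210 m, with the axis about 28 mm from the stop face. The views agreed to 1.6 mm.
- **Foot on the deck:** the vertical force stayed slightly upward at nearly every reading during the tip-up, so the foot was still being pressed down. One reading, about 15° into the tip, was –1.2 N. The guide bar hides the lower rim, so I could not see it directly.
- **Meter, screwdriver and bin:** before-and-after differences in the scene view were small and about equal, and I took them as camera noise. The meter region in the side view was similar. The side-view differences around the bin and screwdriver were larger (11 and 13). I put that down to the canister having moved within those regions, but did not check it separately.

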